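Clamp an electrode sleeve with the edge thumbwheel

ROBOT

A 7-joint arm with a two-finger parallel gripper is mounted at the origin on the work surface. World frame = base frame: x ahead of the robot, y to its left, z up, the work surface at z = 0. Lengths are in m, angles in rad, forces in N, time in s.
With the tool pointing down it reaches from about 0.4 to 0.85 m from the base axis. Payload 10.4 kg.
Tool frame: the origin (TCP) lies on the centre line of the jaws, within the pads' length; the fingertips stand 14 mm ahead of it and the grasp point (between the pads) lies 5 mm behind it (manip.tip_reach is the distance from the TCP to the fingertips, in m); z points along the fingers, y is the line along which they close (so a half turn about z gives the same grasp; the last joint's range is limited). The gripper opens to 85 mm and grips with 20 to 120 N. Pads are 22 mm wide; open, the fingers measure 114 mm over their backs; the gripper's body (76 mm by 85 mm) begins 54 mm behind the grasp point. The pads swing forward as they close: fully open they stand 13 mm farther back than shut.
Start: joints at [1.194, 0.332, -0.065, 1.46, 0.022, 1.35, -0.088], TCP at [0.217, -0.586, 0.224] pointing down, gripper open.
Joint ranges: [-2.6, 2.6], [-0.5, 2.12], [-1.47, 1.34], [0.16, 2.42], [-1.27, 4.41], [0.06, 2.06], [-2.6, 2.6]. Speed limits (rad/s): [2.22, 2.22, 2.79, 2.79, 3.14, 3.14, 3.14].

INTERFACE

Orientations are given as a unit quaternion [x, y, z, w].
In Python, from workcell import manip gives the robot as it stands.
- The arm moves only by the shell command python3 -m pendant 'ROWS' [FORCE]. ROWS is JSON, a list of rows, each a list of 7 numbers: the shift along the tool's x, y, z in units of 50 mm (1.0 is 50 mm), then the turn, a rotation vector about the tool's x, y, z in units of 8 degrees (1.0 is 8 degrees), then the opening, from -1 (shut) to 1 (fully open), so that 0 is half open. In form: [[dx, dy, dz, ax, ay, az, jaw], ...]. A call has exactly 10 rows; each row is the pose to reach, as a shift and turn from the pose commanded when the call began, along the tool's axes at that moment; what a row does not reach only later rows make up. A row lasts 1/8 s, in which the tool goes at most 62.5 mm and 10.7 degrees, less where a joint would pass 70% of its speed; a pose out of reach is approached as far as the arm can. A call with a gripper value outside its range is refused whole. The fingers move at their own pace and stop on an object; FORCE is the grip in N (left out, the last holds). Time passes only in rows, so rows that repeat a pose let the fingers close, or fill a call up. It gives the time, the measured TCP pose, the force, the opening and the grip force at its end, in the units of the state.
- manip.get_obs(): the state, without advancing time (a new reading comes with each control period).
- manip.camera(name): name is "side" or "top" or "wrist"; returns (picture, depth): 400x640x3 uint8, red, green, blue; 400x640 float32, m along the optical axis (not along the pixel's ray), 0 where there is no reading.
- manip.get_calibration(name): a dict with "fx", "fy", "cx", "cy" (pixels), "xyz" and "orientation" of the camera in the world. Camera axes: x right, y up, looking along -z (the intrinsics and any distortion apply to the point x, -y, -z); pixel columns grow to the right and rows downward; lengths in m; the calibration is good to about 2 mm. The wrist camera is an equidistant fisheye: a pixel r from the principal point sees the ray r / f radians off the axis. A picture is of the moment at which its call begins: read the wrist's pose just before it. get_calibration takes no time and is no camera call; for the wrist camera it gives the pose at the moment of the call.
- manip.hand_in(): hands the job in; it is judged then, once.
Trained networks look in the newest picture that a camera, given by its name, has taken for a name from the list of things; names that differ only in an ending like _2 or _b are one class to them, and where a whole thing is asked for, a point or a joint stands for the part that bears it (a point fixed in the world has none). Each returns a list of dicts, best first, with "p" (0 to 1); they miss things now and then, are a little off and sometimes report something else, mostly with a low value. They report only what shows in the picture. A call takes as long as a camera call. They do not tell look-alikes from the thing itself.
- manip.find_in(thing, camera): "box" ([left, top, right, bottom] in pixels, round what is visible of it).
- manip.trace(thing, camera): "pixels" (400x640 bool, what is visible of it) and "box" ([left, top, right, bottom] in pixels, round what is visible of it).
- manip.tip_of(thing, camera): "pixel" ([column, row] in pixels: a listed point, or the origin of a listed thing).
The state is a dict: "clock": time; "joint_pos": joint angles; "joint_velocities": joint speeds; "tau": joint torques, N m; "position": TCP position; "ee_rot": TCP orientation; "ft_force": force on the tool from outside, world axes, zero at the start; "torque": the same for the moment, N m; "grip_width": opening from 0.0 (shut) to 1.0 (fully open); "grasp_force": force on a finger pad.
Only numpy, scipy, OpenCV 4.12 (cv2) and the standard library are available. Lean on these libraries where they do the work, as an engineer would, in place of code of your own. Each camera call takes 0.05 s, during which the arm holds its last target. There are 200 camera calls.

TASK

Stand the toothed steel electrode sleeve, teeth up, in the open nest of the clamp fixture and let go of it, then roll the fixture's edge thumbwheel with a fingertip, stroke by stroke, until the brass jaw has pushed the sleeve home into the V and holds it there snugly. Work the jaw only through the wheel, press lightly and stop as soon as you feel the wheel stall, because forcing the wheel on dents the sleeve; leave the sleeve clamped and the other things where they are.

Things in the scene. Friction and masses are not known exactly. Their poses are not given: they have to be found in the camera images.
- sleeve: Loose steel tube with a crown of 16 teeth on top and a copper band near its foot, 32 mm diameter, 60 mm tall, 150 g (may vary by 30 percent). Origin: centre of its underside; z up the tube.
- fixture: Fixed clamp fixture: steel base plate 220 x 100 x 15 mm carrying in a row a black wheel housing, the brass jaw and a dark steel V. Origin on the table, 10 mm from the plate's centre towards the wheel end; x along the plate from wheel to V, y across, z up. Housing: x -95 to -15 mm, y -30 to 30 mm, top 47 mm above the table; V and jaw reach 35 to 37 mm above it.
- nest (a point): Point on the base plate's upper face, 15 mm above the table, where the centre of the sleeve's underside lies when the sleeve is home in the V; marked by a flat brass disc. Fixture point (65, 0, 15) mm, same axes. The 90 degree V opens towards the jaw (-x) and catches a sleeve up to 8 mm off to either side; the open nest leaves 9 to 16 mm of play along x.
- wheel_crest (a point): Nominal top of the edge thumbwheel's rim, 52 mm above the table, fixture point (-55, 0, 52) mm; same axes (x towards the V). The real rim is up to 2 mm higher or lower, differently each time: find it by feel. Only the wheel's top 3 to 7 mm stands out of its slot in the housing, so it cannot be pinched. Never press any of the fixture with more than 22 N.
- wheel (a joint): Turn of the knurled aluminium thumbwheel (radius 20 mm, 14 mm wide, axle along the fixture's y), rad; grows as its top rolls towards the V, which closes the jaw 4 mm per rad. It stays where it is left. Free rolling takes 2 to 3.5 N of drag at the rim. With the sleeve home it stalls and the drag climbs: 5 to 6 N gives a good clamp, 7 N dents the sleeve.
- wheel_float (a joint): How far the wheel's sprung axle is pressed down, m: 0 at rest, 1 mm for each 9 N of press beyond a preload of about 2 N. A fingertip slips on the rim at a drag of 0.4 to 0.95 of its press: begin with 7 N or so and press more (up to 13 N) if it slips before the clamp is good.
- jaw: Brass jaw block, 20 mm long, 36 mm wide, top about 35 mm above the table. Origin: foot of the middle of its front face (towards the V), about 15 mm above the table; x towards the V. It clamps when this face is 16 mm short of the nest; at the start it is 25 to 32 mm short. More than 22 N of jaw on sleeve dents the sleeve. Do not push the jaw itself.
- collar: Bystander: red plastic collar, 56 mm across, 16 mm high. Origin: centre of its underside.
- bushing: Bystander: plain brass cylinder, 28 mm diameter, 38 mm tall. Origin: centre of its underside.
- oil: Bystander: white bottle with blue cap, 42 mm diameter, 95 mm tall. Origin: centre of its underside.
- spanner: Bystander: open-ended spanner, 160 mm long, lying flat along its x. Origin on its underside.
Things that resemble listed ones, but are neither listed nor needed, are in the scene too. Several things look just like the sleeve: the one meant starts farthest from the robot's base.

How it is judged:
On the way, in this order (a step that is already met when the one before it is completed fails the run):
1. the sleeve stands upright on the nest floor between jaw and V, let go (horizontal distance between sleeve and nest below 0.018 m and z of sleeve in the frame of nest between -0.004 and 0.004 m and angle between sleeve's own z axis and vertical below 0.07 rad and contact force between the fingers and sleeve below 0.3 N), for 0.2 s.
2. the jaw clamps the sleeve home in the V (horizontal distance between sleeve and nest below 0.003 m and z of sleeve in the frame of nest between -0.004 and 0.004 m and angle between sleeve's own z axis and vertical below 0.07 rad and contact force between jaw and sleeve above 6 N), for 0.2 s.
At the end, for the whole second after the job is handed in: The sleeve stands upright (within 0.07 rad) on the nest floor (within 4 mm), its centre within 3 mm of the nest point, at rest, let go, and the jaw still presses it with more than 6 N (it keeps up to 12.5 N of what it was given) (all of step 2 and linear speed of sleeve below 0.01 m/s); the robot touches nothing.
It fails at once if the jaw presses the sleeve with more than 22 N (forced wheel) (contact force between jaw and sleeve above 22 N).
It fails at once if the fingers press the wheel or any of the fixture with more than 22 N (contact force between the fingers and fixture above 22 N).
It fails at once if the fingers push the jaw itself with more than 4 N (contact force between the fingers and jaw above 4 N).
It fails at once if the collar, bushing, bottle or spanner is moved more than 20 mm (distance of any of collar, bushing, oil, spanner from where it was at the start of the episode above 0.02 m).
It also fails if it takes over 72 s, if anything falls off the work surface, if the arm or the gripper's body presses on something with over 40 N, if the wrist force passes 120 N, or if a joint passes its speed limit or range.

## Working session

There is one attempt and no reset: what is moved stays moved. The work goes in short steps, Python scripts to look and compute and a shell command to move; the robot and the scene stay as the last step left them, time stands still between calls to the robot, and variables do not carry over. Pictures are saved under pics/ and viewed, at most 10 in all, crops included, and the job is handed in when it is done.

```bash
ls; mkdir -p pics; cat > h.py <<'E'
import numpy as np, cv2
from scipy.spatial.transform import Rotation as R
from workcell import manip
def ray(c,u,v):
    x=(u-c["cx"])/c["fx"]; y=(v-c["cy"])/c["fy"]
    return x,y
def world(name,u,v,d,c=None):
    c=c or manip.get_calibration(name)
    x,y=ray(c,u,v)
    if name=="wrist":
        r=np.hypot(x,y); s=np.tan(r)/max(r,1e-9); x,y=x*s,y*s
    p=np.array([x*d,-y*d,-d])
    return R.from_quat(c["orientation"]).apply(p)+np.array(c["xyz"])
def onz(name,u,v,z,c=None):
    c=c or manip.get_calibration(name)
    o=np.array(c["xyz"]); p=world(name,u,v,1.0,c)-o
    return o+p*(z-o[2])/p[2]
def save(im,fn,box=None,s=1):
    if box: im=im[box[1]:box[3],box[0]:box[2]]
    cv2.imwrite("pics/"+fn,cv2.resize(im[...,::-1],None,fx=s,fy=s,interpolation=cv2.INTER_CUBIC))
E
python3 - <<'E'
from h import *
print(manip.get_obs())
for n in ("top","side"):
    im,d=manip.camera(n); save(im,n+"0.png"); c=manip.get_calibration(n); print(n,c)
    for t in ("sleeve","fixture","nest","wheel_crest","jaw","collar","bushing","oil","spanner"):
        for r in manip.find_in(t,n):
            b=r["box"]; u,v=(b[0]+b[2])/2,(b[1]+b[3])/2
            print(t,round(r["p"],2),np.round(b),np.round(world(n,u,v,d[int(v),int(u)],c),3))
E
```

```text
pics
{'clock': 0.0, 'joint_pos': array([ 1.19438224,  0.33288581, -0.06469731,  1.46093593,  0.02162484,
        1.34989443, -0.08850734]), 'joint_velocities': array([-2.41453449e-04, -6.81199563e-06, -1.40992628e-03, -1.35848123e-03,
        2.58632972e-04, -7.83393959e-04,  3.47908545e-04]), 'tau': array([-2.75878174e-04, -6.25450230e+01,  4.88369528e-02, -3.91613746e+01,
        1.60568784e-02,  9.72759415e-03,  1.45346502e-05]), 'position': array([ 0.21640197, -0.58593398,  0.22340981]), 'ee_rot': array([ 9.84391018e-01,  1.75993790e-01, -1.69968029e-04, -6.93074226e-04]), 'ft_force': array([-0.52599864,  0.19319074,  0.5585222 ]), 'torque': array([ 0.01397543,  0.00430749, -0.01737925]), 'grasp_force': 0.0, 'grip_width': 1.0037812176896903}
top {'fx': 377.07808812874623, 'fy': 377.07808812874623, 'cx': 315.00972510702985, 'cy': 198.25733199224752, 'xyz': array([0.44605312, 0.0327432 , 0.92635871]), 'orientation': array([-0.02524593,  0.03845405,  0.70785163, -0.70486168])}
sleeve 0.75 [437. 237. 460. 252.] [ 0.416 -0.292  0.054]
sleeve 0.68 [456. 255. 477. 274.] [ 0.37  -0.329  
[... 1040 characters left out ...]
 158. 434. 182.] [ 0.362 -0.326  0.045]
sleeve 0.51 [375. 154. 386. 174.] [ 0.5   -0.294  0.038]
fixture 0.78 [269. 214. 365. 274.] [0.475 0.13  0.03 ]
fixture 0.2 [288. 223. 298. 230.] [0.551 0.123 0.047]
nest 0.89 [268. 216. 365. 277.] [0.476 0.134 0.024]
wheel_crest 0.58 [271. 214. 364. 278.] [0.472 0.133 0.026]
jaw 0.73 [313. 238. 330. 246.] [0.468 0.122 0.031]
collar 0.78 [364. 186. 386. 202.] [ 0.465 -0.183 -0.002]
bushing 0.56 [340. 166. 348. 181.] [ 0.577 -0.192  0.029]
oil 0.72 [259. 296. 283. 346.] [0.416 0.385 0.063]
oil 0.23 [269. 216. 366. 276.] [0.473 0.134 0.026]
spanner 0.74 [282. 165. 325. 181.] [ 0.704 -0.156  0.007]
spanner 0.72 [372. 155. 388. 175.] [ 0.501 -0.292  0.035]
```

View pics/top0.png

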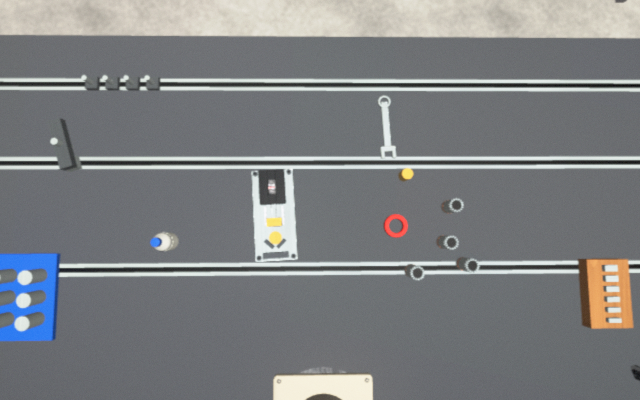

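View pics/side0.png

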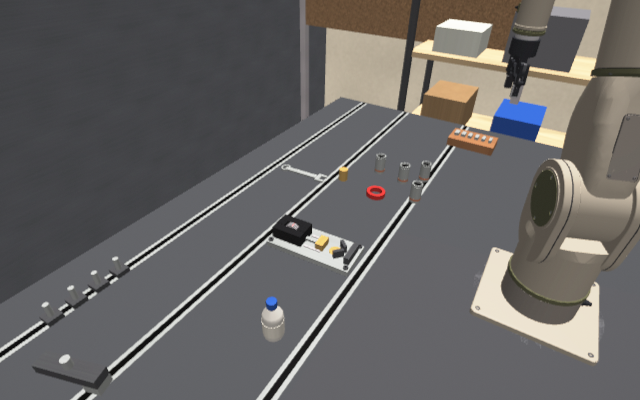

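Sleeve look-alikes in the top view, with world position and distance from the base:
- (456,205): about (0.503, -0.305), 0.588 m
- (451,242): 0.51 m
- (472,265): 0.50 m
- (417,272): 0.41 m

I choose the one at top pixel (456,205), side pixel (380,163), because it is farthest away. The fixture has its wheel at (272,187) and its V at (276,243), so its +x axis points towards the robot. I'll move above the sleeve and check it close up.

```bash
cat >> h.py <<'E'
def rel(target,yaw=None):
    """shift in tool units to a world point, az units to heading yaw(deg) of tool x"""
    o=manip.get_obs(); r=R.from_quat(o["ee_rot"]); d=r.inv().apply(np.array(target)-o["position"])/0.05
    x=r.as_matrix()[:,0]; h=np.degrees(np.arctan2(x[1],x[0])); az=0 if yaw is None else -((yaw-h+90)%180-90)/8
    print("pos",np.round(o["position"],4),"head",round(h,2),"tilt",np.round(r.as_matrix()[:,2],3),"t",o["clock"]); print("rel",np.round(d,3),"az",round(az,2))
E
python3 -c "
from h import *
rel([.503-.06,-.305,.22],0)"
```

```text
pos [ 0.2166 -0.5863  0.2242] head 20.27 tilt [ 0. -0. -1.] t 1.0
rel [ 6.198 -3.708  0.084] az 2.53
```

```bash
python3 -m pendant '[[1.2,-0.65,0,0,0,0.5,1],[2.3,-1.3,0,0,0,1,1],[3.4,-1.95,0,0,0,1.5,1],[4.5,-2.6,0,0,0,2,1],[5.5,-3.1,0,0,0,2.54,1],[6.2,-3.5,0,0,0,2.54,1],[6.2,-3.68,0,0,0,2.54,1],[6.2,-3.68,0,0,0,2.54,1],[6.2,-3.68,0,0,0,2.54,1],[6.2,-3.68,0,0,0,2.54,1]]'
python3 - <<'E'
from h import *
c=manip.get_calibration("wrist"); im,d=manip.camera("wrist"); save(im,"w1.png")
rel([.503,-.305,.22],0); print(c)
for r in manip.find_in("sleeve","wrist"):
    b=r["box"]; u,v=(b[0]+b[2])/2,(b[1]+b[3])/2
    print(round(r["p"],2),np.round(b),np.round(world("wrist",u,v,d[int(v),int(u)],c),3))
E
```

```text
clock: 2.25
position: [0.4429, -0.3075, 0.2242]
ee_rot: [1.0, -0.001, -0.0, 0.0]
ft_force: [0.4, -1.0, -0.3]
grip_width: 0.999
grasp_force: 0.0
pos [ 0.4431 -0.3073  0.2242] head -0.15 tilt [-0. -0. -1.] t 2.3
rel [ 1.198 -0.048  0.084] az -0.02
{'fx': 309.70691628693146, 'fy': 309.70691628693146, 'cx': 320.36343023749686, 'cy': 200.75632864191326, 'xyz': array([ 0.51002599, -0.30757932,  0.37457942]), 'orientation': array([ 0.09380843, -0.09386988,  0.70197887, -0.6997243 ])}
0.97 [336. 216. 370. 262.] [ 0.378 -0.344  0.055]
0.87 [307. 106. 343. 136.] [ 0.507 -0.312  0.056]
0.79 [228. 227. 266. 270.] [ 0.366 -0.223  0.054]
0.77 [292. 177. 325. 214.] [ 0.429 -0.295  0.056]
```

```bash
cat >> h.py <<'E'
def cloud(name,mask,d,c):
    v,u=np.nonzero(mask&(d>0)); return np.array([world(name,a,b,d[b,a],c) for a,b in zip(u,v)]),u,v
def sleeves(name,c,d):
    for r in manip.trace("sleeve",name):
        P,u,v=cloud(name,r["pixels"],d,c); 
        if len(P)<20: continue
        T=P[(P[:,2]>.048)&(P[:,2]<.07)]
        if len(T)<5: continue
        (x,y),rad=cv2.minEnclosingCircle(T[:,:2].astype(np.float32)); zmax=np.percentile(P[:,2],97)
        print(round(r["p"],2),np.round(r["box"]),"circle",round(x,4),round(y,4),"r",round(rad,4),"zmax",round(zmax,4),"med",np.round(np.median(T,0),4))
E
python3 - <<'E'
from h import *
c=manip.get_calibration("wrist"); im,d=manip.camera("wrist"); save(im,"w2.png",(220,70,420,290),2.6); sleeves("wrist",c,d)
c=manip.get_calibration("top"); im,d=manip.camera("top"); sleeves("top",c,d)
E
```

```text
0.91 [228. 230. 266. 270.] circle 0.3549 -0.2161 r 0.0165 zmax 0.0614 med [ 0.3563 -0.217   0.0556]
0.85 [296. 178. 324. 214.] circle 0.4236 -0.2959 r 0.0166 zmax 0.0616 med [ 0.424  -0.296   0.0557]
0.77 [310. 104. 339. 138.] circle 0.5096 -0.3104 r 0.0163 zmax 0.0615 med [ 0.5096 -0.3108  0.0555]
0.62 [338. 217. 366. 259.] circle 0.3708 -0.3423 r 0.0165 zmax 0.0613 med [ 0.3719 -0.3417  0.0558]
0.84 [442. 202. 460. 212.] circle 0.5077 -0.3109 r 0.0154 zmax 0.0611 med [ 0.508  -0.3105  0.0553]
0.8 [404. 262. 426. 282.] circle 0.3526 -0.2163 r 0.0164 zmax 0.0612 med [ 0.3539 -0.2162  0.0554]
0.79 [439. 235. 458. 250.] circle 0.422 -0.2966 r 0.0167 zmax 0.0619 med [ 0.4221 -0.296   0.0551]
0.61 [458. 258. 479. 272.] circle 0.3685 -0.3437 r 0.0164 zmax 0.0621 med [ 0.3692 -0.3436  0.0557]
```

View pics/w2.png

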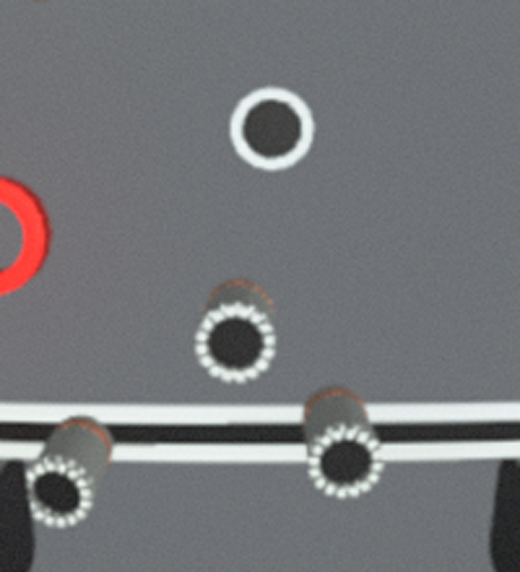

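The far one at crop (272,128) shows a plain ring with no teeth visible, while the other three show crowns. I need to check it from the side.

```bash
python3 - <<'E'
from h import *
im,d=manip.camera("side"); a=im[145:215,360:445]; save(im,"s1.png",(365,145,440,210),8)
E
```

```text
(no output)
```

View pics/s1.png

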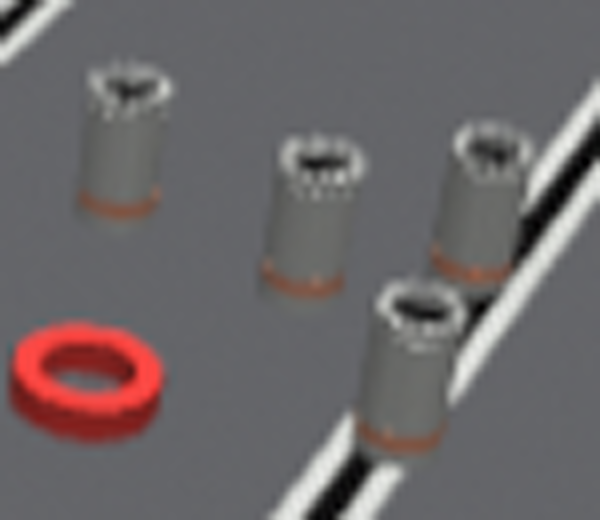

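The side view shows the far sleeve (crop 125,85) with a crown on top and a copper band at its foot. The plain ring was only because the camera looked straight down on it. Grasping at (0.509, -0.3107), TCP z 0.042, so the fingertips stay above the V when it is placed.

```bash
python3 -m pendant '[[0.7,0.04,0,0,0,0,0.5],[1.32,0.07,0.3,0,0,0,0.5],[1.32,0.07,1,0,0,0,0.5],[1.32,0.07,1.8,0,0,0,0.5],[1.32,0.07,2.6,0,0,0,0.5],[1.32,0.07,3.1,0,0,0,0.5],[1.32,0.07,3.5,0,0,0,0.5],[1.32,0.07,3.64,0,0,0,0.5],[1.32,0.07,3.64,0,0,0,0.5],[1.32,0.07,3.64,0,0,0,-0.5]]' 30
python3 -m pendant '[[0,0,0,0,0,0,-1],[0,0,0,0,0,0,-1],[0,0,0,0,0,0,-1],[0,0,0,0,0,0,-1],[0,0,0,0,0,0,-1],[0,0,0,0,0,0,-1],[0,0,-0.2,0,0,0,-1],[0,0,-1,0,0,0,-1],[0,0,-2,0,0,0,-1],[0,0,-2.5,0,0,0,-1]]' 30
python3 -c "
from h import *
rel([.43+.02,.11,.16],0)"
```

```text
clock: 3.85
position: [0.5103, -0.3102, 0.0433]
ee_rot: [1.0, -0.0, 0.001, 0.0]
ft_force: [0.1, 0.2, 0.4]
grip_width: 0.552
grasp_force: 0.0
clock: 5.1
position: [0.5104, -0.3101, 0.1706]
ee_rot: [1.0, -0.0, 0.001, 0.001]
ft_force: [0.2, -0.6, -2.6]
grip_width: 0.358
grasp_force: 30.1
pos [ 0.5104 -0.3101  0.1706] head -0.04 tilt [ 0.003 -0.002 -1.   ] t 5.1
rel [-1.214 -8.402  0.194] az -0.01
```

```bash
cat >> h.py <<'E'
def fixture(name,c,d,im=None):
    m=np.zeros(d.shape,bool)
    vv,uu=np.nonzero(d>0); P=np.full(d.shape+(3,),np.nan)
    for a,b in zip(uu,vv): P[b,a]=world(name,a,b,d[b,a],c)
    near=(abs(P[...,0]-.48)<.16)&(abs(P[...,1]-.113)<.1)
    pl=P[near&(P[...,2]>.009)&(P[...,2]<.06)]
    rect=cv2.minAreaRect(pl[:,:2].astype(np.float32)); print(name,"rect",rect, "plate z",np.median(pl[pl[:,2]<.022][:,2]))
    ho=P[near&(P[...,2]>.042)&(P[...,2]<.058)]
    print(" housing rect",cv2.minAreaRect(ho[:,:2].astype(np.float32)),"z",np.median(ho[:,2]))
    if im is not None:
        hsv=cv2.cvtColor(im,cv2.COLOR_RGB2HSV); br=near&(hsv[...,0]>12)&(hsv[...,0]<32)&(hsv[...,1]>120)&(P[...,2]<.06)
        for lo,hi,n in ((.026,.045,"jaw"),(.008,.024,"disc")):
            q=P[br&(P[...,2]>lo)&(P[...,2]<hi)]
            if len(q)>4: print(" ",n,len(q),"med",np.round(np.median(q,0),4),cv2.minAreaRect(q[:,:2].astype(np.float32)))
    for t in ("nest","wheel_crest","fixture","jaw"):
        for r in manip.tip_of(t,name)[:1]:
            z={"nest":.015,"wheel_crest":.052,"jaw":.015,"fixture":0}[t]
            print("  ",t,round(r["p"],2),np.round(r["pixel"],1),np.round(onz(name,*r["pixel"],z,c),4))
E
python3 - <<'E'
from h import *
for n in ("top","side"):
    c=manip.get_calibration(n); im,d=manip.camera(n); fixture(n,c,d,im)
E
```

```text
top rect ((0.48899370431900024, 0.1142120361328125), (0.21968811750411987, 0.10034941881895065), 3.2340574264526367) plate z 0.015211781236322108
 housing rect ((0.554186999797821, 0.11774872243404388), (0.08035057783126831, 0.06016375124454498), 3.3152999877929688) z 0.04698536662780295
  jaw 92 med [0.4709 0.1132 0.0333] ((0.4714420735836029, 0.11386848986148834), (0.016251858323812485, 0.03123585134744644), 6.264575004577637)
  disc 100 med [0.4353 0.1119 0.0153] ((0.435322642326355, 0.11199402809143066), (0.02448154240846634, 0.02396034263074398), 89.40421295166016)
   nest 0.75 [275.8 236.5] [0.4365 0.1101 0.015 ]
   wheel_crest 0.63 [273.2 186.7] [0.5524 0.1135 0.052 ]
   fixture 0.73 [275.6 211.3] [0.4979 0.1121 0.    ]
   jaw 0.64 [271.8 225.8] [0.4622 0.1198 0.015 ]
side rect ((0.4900834858417511, 0.1171814352273941), (0.22076544165611267, 0.10205387324094772), 3.1927571296691895) plate z 0.013681903616909019
 housing rect ((0.5546988844871521, 0.12062174081802368), (0.0812079906463623, 0.06206516921520233), 3.257535696029663) z 0.04532106650295231
  jaw 90 med [0.4703 0.1191 0.0311] ((0.45600593090057373, 0.11695273220539093), (0.03542318567633629, 0.04877130314707756), 89.86148071289062)
  disc 44 med [0.4469 0.1154 0.0149] ((0.45481276512145996, 0.11600276082754135), (0.04329386353492737, 0.034816525876522064), 1.8571022748947144)
   nest 0.64 [336.3 252.1] [0.4299 0.1162 0.015 ]
   wheel_crest 0.75 [296.7 221.4] [0.5488 0.1079 0.052 ]
   fixture 0.89 [314.2 246.6] [0.4935 0.1138 0.    ]
   jaw 0.56 [320.9 250. ] [0.4648 0.1296 0.015 ]
```

```bash
python3 -m pendant '[[0,-1,0,0,0,0,-1],[0,-2,0,0,0,0,-1],[-0.3,-3,0,0,0,0,-1],[-0.6,-4,0,0,0,0,-1],[-1,-5,-0.3,0,0,0,-1],[-1.6,-6,-0.6,0,0,0,-1],[-2.2,-7,-0.8,0,0,0,-1],[-2.5,-8,-0.8,0,0,0,-1],[-2.5,-8.4,-0.8,0,0,0,-1],[-2.5,-8.4,-0.8,0,0,0,-1]]'
python3 - <<'E'
from h import *
c=manip.get_calibration("wrist"); im,d=manip.camera("wrist"); save(im,"w3.png"); rel([.43,.11,.1],0); fixture("wrist",c,d,im)
E
```

```text
clock: 6.85
position: [0.3847, 0.1114, 0.2072]
ee_rot: [1.0, 0.001, 0.0, 0.0]
ft_force: [0.2, -0.3, -2.2]
grip_width: 0.357
grasp_force: 30.2
pos [0.3849 0.1101 0.207 ] head 0.01 tilt [-0. -0. -1.] t 6.9
rel [9.030e-01 2.000e-03 2.141e+00] az 0.0
wrist rect ((0.4872872233390808, 0.11523158103227615), (0.21348878741264343, 0.1011229157447815), 3.084944486618042) plate z 0.0157376191028564
 housing rect ((0.5473847389221191, 0.11896373331546783), (0.06448126584291458, 0.06035899370908737), 3.1668882369995117) z 0.047614332815940574
  jaw 533 med [0.4721 0.115  0.0339] ((0.4722386598587036, 0.1147109791636467), (0.01791408658027649, 0.03293789178133011), 3.4793941974639893)
  disc 492 med [0.4357 0.113  0.0161] ((0.4356463849544525, 0.1119140237569809), (0.026518842205405235, 0.02639680728316307), 0.026793712750077248)
   nest 0.63 [317.  128.9] [0.4401 0.1152 0.015 ]
   wheel_crest 0.57 [313.   19.9] [0.5524 0.119  0.052 ]
   fixture 0.87 [309.1  77.5] [0.4993 0.1244 0.    ]
   jaw 0.64 [317.  108.9] [0.4623 0.1152 0.015 ]
```

View pics/w3.png

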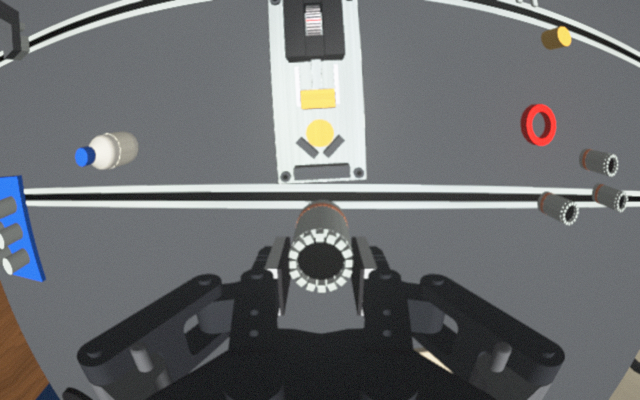

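The view shows the sleeve held upright at (320,255), the nest disc at (319,132), the jaw at (318,98) and the wheel at (314,20). From the plate fit (heading 3.2°), the nest is at about (0.435, 0.112) and the wheel crest at about (0.554, 0.118). The jaw face is about 26.5 mm short of the nest. I'll check where the sleeve sits in the hand, then place it about 5 mm jaw-ward of home.

```bash
python3 - <<'E'
from h import *
c=manip.get_calibration("wrist"); o=manip.get_obs(); im,d=manip.camera("wrist")
m=np.zeros(d.shape,bool); m[215:300,280:362]=1
P,u,v=cloud("wrist",m,d,c); T=P[(P[:,2]>.212)&(P[:,2]<.235)&(abs(P[:,0]-o["position"][0])<.022)&(abs(P[:,1]-o["position"][1])<.0165)]
print(len(T),cv2.minEnclosingCircle(T[:,:2].astype(np.float32)),np.median(T,0),np.ptp(T,0),o["position"])
rel([.441,.1123,.0633],3.2)
E
```

```text
3804 ((0.3864677846431732, 0.1093602180480957), 0.019645163789391518) [0.38641413 0.10945062 0.21998074] [0.03208269 0.03296841 0.02287212] [0.38509756 0.10927391 0.20702105]
pos [0.3851 0.1094 0.207 ] head -0.14 tilt [-0.  0. -1.] t 7.15
rel [ 1.119 -0.061  2.874] az -0.42
```

```bash
python3 -m pendant '[[0.6,-0.04,0,0,0,-0.2,-1],[1.12,-0.06,0,0,0,-0.42,-1],[1.12,-0.06,0.5,0,0,-0.42,-1],[1.12,-0.06,1,0,0,-0.42,-1],[1.12,-0.06,1.5,0,0,-0.42,-1],[1.12,-0.06,2,0,0,-0.42,-1],[1.12,-0.06,2.3,0,0,-0.42,-1],[1.12,-0.06,2.6,0,0,-0.42,-1],[1.12,-0.06,2.8,0,0,-0.42,-1],[1.12,-0.06,2.8,0,0,-0.42,-1]]'
python3 - <<'E'
from h import *
rel([.441,.1123,.0588],3.2); print(manip.get_obs()["ft_force"])
E
```

```text
clock: 8.4
position: [0.4407, 0.1132, 0.0668]
ee_rot: [1.0, 0.029, -0.0, 0.0]
ft_force: [0.1, 0.7, -0.7]
grip_width: 0.353
grasp_force: 30.2
pos [0.4407 0.1132 0.0668] head 3.31 tilt [-0.001 -0.    -1.   ] t 8.4
rel [0.005 0.018 0.16 ] az 0.01
[ 0.10310523  0.72924741 -0.67419323]
```

```bash
python3 -m pendant '[[0,0.01,0.06,0,0,0,-1],[0,0.01,0.12,0,0,0,-1],[0,0.01,0.16,0,0,0,-1],[0,0.01,0.16,0,0,0,-1],[0,0.01,0.16,0,0,0,-1],[0,0.01,0.16,0,0,0,-1],[0,0.01,0.16,0,0,0,-1],[0,0.01,0.16,0,0,0,-1],[0,0.01,0.16,0,0,0,-1],[0,0.01,0.16,0,0,0,-1]]'
```

```text
clock: 9.65
position: [0.441, 0.1127, 0.0592]
ee_rot: [1.0, 0.029, 0.0, 0.0]
ft_force: [0.2, -0.9, -1.6]
grip_width: 0.355
grasp_force: 30.2
```

```bash
python3 -m pendant '[[0,0,0.015,0,0,0,-1],[0,0,0.015,0,0,0,-1],[0,0,0.015,0,0,0,0.4],[0,0,0.015,0,0,0,0.4],[0,0,0.015,0,0,0,0.4],[0,0,0.015,0,0,0,0.4],[0,0,-0.3,0,0,0,0.4],[0,0,-1,0,0,0,0.4],[0,0,-1.8,0,0,0,0.4],[0,0,-2.4,0,0,0,0.4]]'
python3 - <<'E'
from h import *
o=manip.get_obs();print(o["ft_force"],o["grip_width"])
c=manip.get_calibration("wrist"); im,d=manip.camera("wrist"); save(im,"w4.png",(200,60,440,330),2.2)
for r in manip.trace("sleeve","wrist")[:4]:
    P,u,v=cloud("wrist",r["pixels"],d,c); T=P[(P[:,2]>.062)&(P[:,2]<.085)]
    if len(T)>50: print(r["p"],r["box"],cv2.minEnclosingCircle(T[:,:2].astype(np.float32)),np.percentile(P[:,2],97))
rel([.5539,.1179,.1],3.2)
E
```

```text
clock: 10.9
position: [0.4413, 0.1131, 0.182]
ee_rot: [1.0, 0.029, 0.001, -0.0]
ft_force: [0.6, 0.7, -0.4]
grip_width: 0.701
grasp_force: 0.0
[ 0.6320269   0.71312337 -0.43964197] 0.7010662550858333
0.67 [307.0, 171.5, 340.3, 216.8] ((0.4404723048210144, 0.11193430423736572), 0.016607707366347313) 0.07635924122470664
pos [0.4428 0.1135 0.1834] head 3.33 tilt [ 0.006  0.    -1.   ] t 11.0
rel [2.213 0.041 1.682] az 0.02
```

View pics/w4.png

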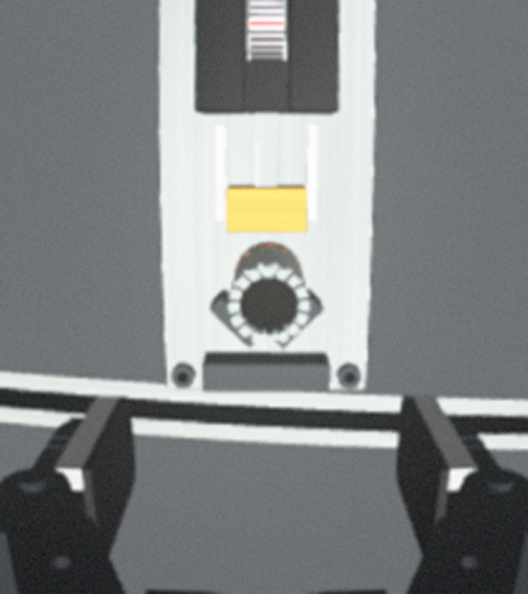

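The sleeve stands free between jaw and V: crown centre at crop (268,306), measured (0.4405, 0.112) with its top at 76 mm. It is about 5.5 mm short of home. Next I shut the gripper and go above the wheel.

```bash
python3 -m pendant '[[0.8,0.02,0,0,0,0,-1],[1.6,0.03,0,0,0,0,-1],[2.42,0.04,0,0,0,0,-1],[2.42,0.04,0.6,0,0,0,-1],[2.42,0.04,1.2,0,0,0,-1],[2.42,0.04,1.7,0,0,0,-1],[2.42,0.04,2,0,0,0,-1],[2.42,0.04,2,0,0,0,-1],[2.42,0.04,2,0,0,0,-1],[2.42,0.04,2,0,0,0,-1]]'
python3 - <<'E'
from h import *
print(manip.tip_reach); rel([.5629,.1184,.0705],3.2)
for i in range(3):
    im,d=manip.camera("side"); o=manip.get_obs(); print(np.round(o["ft_force"],2),o["position"])
E
```

```text
clock: 12.25
position: [0.5625, 0.1178, 0.0803]
ee_rot: [1.0, 0.029, 0.001, -0.0]
ft_force: [-0.3, 0.6, 0.1]
grip_width: 0.003
grasp_force: 0.0
0.014
pos [0.5625 0.1178 0.0803] head 3.31 tilt [ 0.002  0.    -1.   ] t 12.25
rel [ 0.007 -0.011  0.195] az 0.01
[ 1.05 -0.53 -0.05] [0.56242436 0.11777399 0.08009076]
[-0.31  0.3  -0.2 ] [0.56230743 0.11774319 0.07989817]
[-0.73 -0.07 -0.13] [0.5622137  0.11769754 0.07975175]
```

```bash
cat >> h.py <<'E'
def feel(n=4,cam="side"):
    F=[];p=[]
    for i in range(n): o=manip.get_obs(); F.append(o["ft_force"]);p.append(o["position"]); manip.camera(cam)
    o=manip.get_obs(); F.append(o["ft_force"]);p.append(o["position"])
    print("F",np.round(np.mean(F,0),2),"z",np.round(np.array(F)[:,2],1),"x",np.round(np.array(F)[:,0],1),"pos",np.round(p[0],4),np.round(p[-1],4),"t",o["clock"])
E
python3 -m pendant '[[0.01,0,0.1,0,0,0,-1],[0.01,0,0.18,0,0,0,-1],[0.01,0,0.2,0,0,0,-1],[0.01,0,0.21,0,0,0,-1],[0.01,0,0.21,0,0,0,-1],[0.01,0,0.21,0,0,0,-1],[0.01,0,0.21,0,0,0,-1],[0.01,0,0.22,0,0,0,-1],[0.01,0,0.22,0,0,0,-1],[0.01,0,0.22,0,0,0,-1]]'
python3 -c "
from h import *
feel()"
```

```text
clock: 13.65
position: [0.5624, 0.1177, 0.0682]
ee_rot: [1.0, 0.029, -0.0, 0.0]
ft_force: [0.5, 0.9, 0.6]
grip_width: 0.001
grasp_force: 0.0
F [0.01 0.18 0.29] z [ 0.6  0.8 -0.2  0.3 -0.1] x [ 0.5 -1.   0.7  0.6 -0.7] pos [0.5624 0.1177 0.0682] [0.5624 0.1177 0.0682] t 13.85
```

```bash
python3 -m pendant '[[0,0,0.006,0,0,0,-1],[0,0,0.01,0,0,0,-1],[0,0,0.014,0,0,0,-1],[0,0,0.014,0,0,0,-1],[0,0,0.014,0,0,0,-1],[0,0,0.014,0,0,0,-1],[0,0,0.014,0,0,0,-1],[0,0,0.014,0,0,0,-1],[0,0,0.014,0,0,0,-1],[0,0,0.014,0,0,0,-1]]'
python3 -c "
from h import *
feel()"
```

```text
clock: 15.1
position: [0.5624, 0.1177, 0.0675]
ee_rot: [1.0, 0.029, 0.0, 0.0]
ft_force: [0.3, 0.1, 0.8]
grip_width: -0.001
grasp_force: 0.0
F [-0.16 -0.06  0.2 ] z [ 0.8  0.1 -0.  -0.1  0.4] x [ 0.3 -0.7 -0.3 -0.7  0.6] pos [0.5624 0.1177 0.0675] [0.5624 0.1177 0.0675] t 15.3
```

```bash
python3 -m pendant '[[0,0,0.006,0,0,0,-1],[0,0,0.01,0,0,0,-1],[0,0,0.014,0,0,0,-1],[0,0,0.014,0,0,0,-1],[0,0,0.014,0,0,0,-1],[0,0,0.014,0,0,0,-1],[0,0,0.014,0,0,0,-1],[0,0,0.014,0,0,0,-1],[0,0,0.014,0,0,0,-1],[0,0,0.014,0,0,0,-1]]'
python3 -c "
from h import *
feel()"
```

```text
clock: 16.55
position: [0.5624, 0.1177, 0.0668]
ee_rot: [1.0, 0.029, 0.0, 0.0]
ft_force: [0.5, -0.4, -0.2]
grip_width: 0.003
grasp_force: 0.0
F [ 0.17 -0.12 -0.06] z [-0.2 -0.4  0.6 -0.7  0.3] x [ 0.5 -0.2  0.5 -0.3  0.2] pos [0.5624 0.1177 0.0668] [0.5624 0.1177 0.0668] t 16.75
```

```bash
python3 -m pendant '[[0,0,0.006,0,0,0,-1],[0,0,0.01,0,0,0,-1],[0,0,0.014,0,0,0,-1],[0,0,0.018,0,0,0,-1],[0,0,0.018,0,0,0,-1],[0,0,0.018,0,0,0,-1],[0,0,0.018,0,0,0,-1],[0,0,0.018,0,0,0,-1],[0,0,0.018,0,0,0,-1],[0,0,0.018,0,0,0,-1]]'
python3 -c "
from h import *
feel(2)"
```

```text
clock: 18.0
position: [0.5624, 0.1177, 0.0659]
ee_rot: [1.0, 0.029, 0.0, 0.0]
ft_force: [0.4, 0.6, -0.1]
grip_width: -0.001
grasp_force: 0.0
F [ 0.22  0.85 -0.07] z [-0.1 -0.7  0.6] x [ 0.4  0.3 -0.1] pos [0.5624 0.1177 0.0659] [0.5624 0.1177 0.0659] t 18.1
```

```bash
python3 -m pendant '[[0,0,0.006,0,0,0,-1],[0,0,0.01,0,0,0,-1],[0,0,0.014,0,0,0,-1],[0,0,0.014,0,0,0,-1],[0,0,0.014,0,0,0,-1],[0,0,0.014,0,0,0,-1],[0,0,0.014,0,0,0,-1],[0,0,0.014,0,0,0,-1],[0,0,0.014,0,0,0,-1],[0,0,0.014,0,0,0,-1]]'
python3 -c "
from h import *
feel(2)"
```

```text
clock: 19.35
position: [0.5624, 0.1177, 0.0652]
ee_rot: [1.0, 0.029, 0.0, 0.0]
ft_force: [0.1, -0.4, 0.2]
grip_width: -0.001
grasp_force: 0.0
F [ 0.1   0.35 -0.34] z [ 0.2 -0.7 -0.6] x [ 0.1 -0.1  0.3] pos [0.5624 0.1177 0.0652] [0.5624 0.1177 0.0652] t 19.45
```

```bash
python3 -m pendant '[[0,0,0.006,0,0,0,-1],[0,0,0.01,0,0,0,-1],[0,0,0.014,0,0,0,-1],[0,0,0.014,0,0,0,-1],[0,0,0.014,0,0,0,-1],[0,0,0.014,0,0,0,-1],[0,0,0.014,0,0,0,-1],[0,0,0.014,0,0,0,-1],[0,0,0.014,0,0,0,-1],[0,0,0.014,0,0,0,-1]]'
python3 -c "
from h import *
feel(2,'wrist')
c=manip.get_calibration('wrist'); im,d=manip.camera('wrist'); save(im,'w5.png',(220,140,420,330),3)"
```

```text
clock: 20.7
position: [0.5624, 0.1177, 0.0645]
ee_rot: [1.0, 0.029, 0.0, 0.0]
ft_force: [0.6, -0.6, 0.2]
grip_width: -0.001
grasp_force: 0.0
F [ 0.33 -0.1   0.07] z [ 0.2  0.3 -0.3] x [0.6 0.3 0.1] pos [0.5624 0.1177 0.0645] [0.5624 0.1177 0.0645] t 20.8
```

View pics/w5.png

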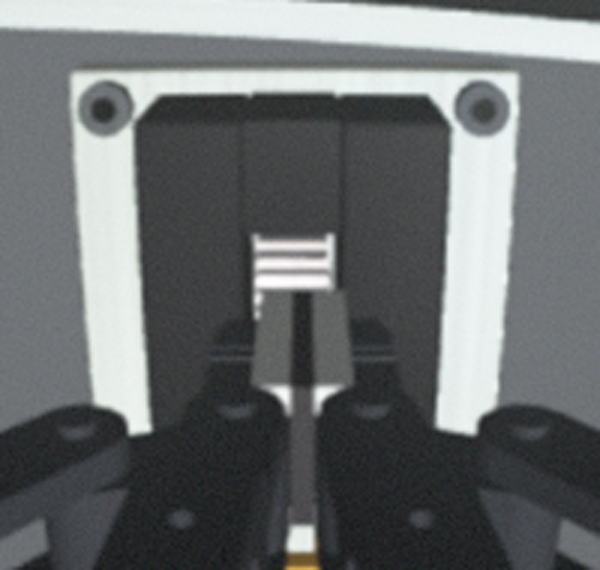

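The tip is centred over the wheel within about 1.5 mm: the wheel slot spans crop columns 250–333 and the pads 255–350. There is no contact yet, so I keep lowering.

```bash
python3 -m pendant '[[0,-0.02,0.006,0,0,0,-1],[0,-0.02,0.012,0,0,0,-1],[0,-0.02,0.016,0,0,0,-1],[0,-0.02,0.016,0,0,0,-1],[0,-0.02,0.016,0,0,0,-1],[0,-0.02,0.016,0,0,0,-1],[0,-0.02,0.016,0,0,0,-1],[0,-0.02,0.016,0,0,0,-1],[0,-0.02,0.016,0,0,0,-1],[0,-0.02,0.016,0,0,0,-1]]'
python3 -c "
from h import *
feel(3)"
```

```text
clock: 22.1
position: [0.5624, 0.1187, 0.0637]
ee_rot: [1.0, 0.029, 0.0, 0.0]
ft_force: [-1.0, -0.1, 0.3]
grip_width: -0.001
grasp_force: 0.0
F [-0.08  0.16  0.23] z [ 0.3  0.4  0.4 -0.1] x [-1.   0.2  0.3  0.1] pos [0.5624 0.1187 0.0637] [0.5624 0.1187 0.0637] t 22.25
```

```bash
python3 -m pendant '[[-0.02,0,0,0,0,0,-1],[-0.04,0,0,0,0,0,-1],[-0.06,0,0,0,0,0,-1],[-0.08,0,0,0,0,0,-1],[-0.1,0,0,0,0,0,-1],[-0.12,0,0,0,0,0,-1],[-0.14,0,0,0,0,0,-1],[-0.16,0,0,0,0,0,-1],[-0.17,0,0,0,0,0,-1],[-0.17,0,0,0,0,0,-1]]'
python3 -c "
from h import *
feel(2)"
```

```text
clock: 23.5
position: [0.5539, 0.1182, 0.0637]
ee_rot: [1.0, 0.029, 0.0, 0.0]
ft_force: [-0.3, 0.1, -0.4]
grip_width: 0.002
grasp_force: 0.0
F [-0.12  0.18 -0.53] z [-0.4 -0.2 -0.9] x [-0.3  0.1 -0.2] pos [0.5539 0.1182 0.0637] [0.5539 0.1182 0.0637] t 23.6
```

```bash
python3 -m pendant '[[0,0,0.006,0,0,0,-1],[0,0,0.012,0,0,0,-1],[0,0,0.014,0,0,0,-1],[0,0,0.014,0,0,0,-1],[0,0,0.014,0,0,0,-1],[0,0,0.014,0,0,0,-1],[0,0,0.014,0,0,0,-1],[0,0,0.014,0,0,0,-1],[0,0,0.014,0,0,0,-1],[0,0,0.014,0,0,0,-1]]'
python3 -c "
from h import *
feel(2)
c=manip.get_calibration('side'); im,d=manip.camera('side')
for b in range(205,245,1):
  for a in range(275,330): pass
save(im,'s2.png',(265,170,345,250),7)"
```

```text
clock: 24.85
position: [0.5539, 0.1182, 0.063]
ee_rot: [1.0, 0.029, 0.0, 0.0]
ft_force: [-0.4, -0.7, 0.6]
grip_width: 0.005
grasp_force: 0.0
F [ 0.12  0.05 -0.25] z [ 0.6 -0.2 -1.2] x [-0.4 -0.1  0.8] pos [0.5539 0.1182 0.063 ] [0.5538 0.1182 0.063 ] t 24.95
```

View pics/s2.png

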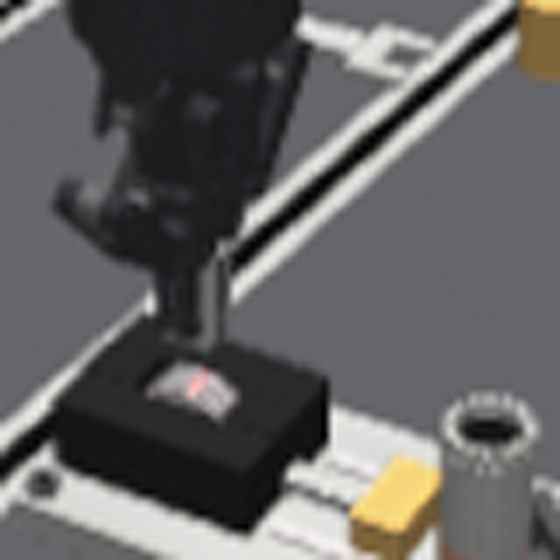

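The side view shows a visible gap between the tip's lower end (crop 205,345) and the wheel's crest (200,375). I'll measure the gap with depth.

```bash
python3 - <<'E'
from h import *
feel(1)
c=manip.get_calibration('wrist'); im,d=manip.camera('wrist')
for v in range(208,282,4): print(v,[ (np.round(world('wrist',u,v,d[v,u],c),3)*1000).astype(int).tolist() for u in (312,330)])
c=manip.get_calibration('side'); im,d=manip.camera('side')
for v in range(206,232,2): print(v,[ (np.round(world('side',u,v,d[v,u],c),3)*1000).astype(int).tolist() for u in (291,294,297)])
E
```

```text
F [0.16 0.16 0.05] z [ 0.9 -0.8] x [ 0.7 -0.4] pos [0.5539 0.1182 0.063 ] [0.5539 0.1182 0.063 ] t 25.05
208 [[570, 124, 44], [571, 114, 45]]
212 [[568, 124, 45], [569, 114, 47]]
216 [[567, 124, 48], [567, 114, 48]]
220 [[565, 124, 49], [565, 113, 49]]
224 [[562, 123, 49], [563, 113, 49]]
228 [[560, 123, 50], [561, 113, 51]]
232 [[558, 123, 51], [559, 113, 51]]
236 [[566, 123, 76], [566, 114, 75]]
240 [[566, 123, 81], [566, 114, 80]]
244 [[565, 123, 84], [566, 115, 84]]
248 [[566, 123, 89], [566, 115, 90]]
252 [[565, 122, 93], [566, 115, 93]]
256 [[565, 122, 97], [565, 115, 96]]
260 [[565, 122, 101], [566, 115, 102]]
264 [[565, 122, 104], [566, 115, 105]]
268 [[566, 122, 108], [566, 115, 108]]
272 [[566, 122, 112], [567, 115, 113]]
276 [[567, 122, 116], [567, 116, 116]]
280 [[566, 122, 119], [567, 116, 119]]
206 [[541, 141, 122], [541, 128, 114], [544, 112, 103]]
208 [[541, 141, 117], [542, 127, 108], [543, 114, 99]]
210 [[547, 132, 103], [545, 123, 98], [543, 114, 93]]
212 [[547, 133, 98], [545, 123, 92], [543, 114, 87]]
214 [[548, 132, 90], [545, 124, 87], [543, 114, 81]]
216 [[546, 135, 87], [544, 126, 83], [544, 113, 74]]
218 [[548, 132, 78], [544, 125, 76], [595, 39, -2]]
220 [[569, 103, 45], [562, 100, 45], [556, 96, 46]]
222 [[565, 109, 44], [559, 106, 44], [552, 102, 45]]
224 [[557, 121, 49], [552, 115, 47], [546, 110, 46]]
226 [[553, 126, 48], [549, 120, 46], [542, 117, 46]]
228 [[550, 130, 46], [545, 125, 45], [542, 117, 41]]
230 [[546, 137, 46], [539, 134, 47], [533, 130, 47]]
```

```bash
python3 -m pendant '[[0,0,0.006,0,0,0,-1],[0,0,0.012,0,0,0,-1],[0,0,0.018,0,0,0,-1],[0,0,0.024,0,0,0,-1],[0,0,0.024,0,0,0,-1],[0,0,0.024,0,0,0,-1],[0,0,0.024,0,0,0,-1],[0,0,0.024,0,0,0,-1],[0,0,0.024,0,0,0,-1],[0,0,0.024,0,0,0,-1]]'
python3 - <<'E'
from h import *
feel(1)
for n,(u0,u1,v0,v1) in {'wrist':(306,336,215,250),'side':(284,302,200,235)}.items():
    c=manip.get_calibration(n); im,d=manip.camera(n); m=np.zeros(d.shape,bool); m[v0:v1,u0:u1]=1
    P,u,v=cloud(n,m,d,c); k=(abs(P[:,0]-.554)<.016)&(abs(P[:,1]-.118)<.016)
    z=np.sort(P[k,2]); g=np.diff(z); i=np.argmax(np.where((z[1:]<.1),g,0)); print(n,len(z),"below gap",z[max(0,i-5):i+1],"above",z[i+1:i+8])
E
```

```text
clock: 26.4
position: [0.5539, 0.1182, 0.0618]
ee_rot: [1.0, 0.029, 0.0, 0.0]
ft_force: [1.1, 0.9, 0.9]
grip_width: -0.002
grasp_force: 0.0
F [0.26 0.39 0.08] z [ 0.9 -0.7] x [ 1.1 -0.6] pos [0.5539 0.1182 0.0618] [0.5539 0.1182 0.0618] t 26.45
wrist 1046 below gap [0.05179542 0.05182022 0.0518692  0.0519468  0.05200242 0.05224464] above [0.07269232 0.072773   0.07286035 0.07290092 0.07305311 0.07330199
 0.07330575]
side 272 below gap [0.0489352  0.04894693 0.04900268 0.04911259 0.04940218 0.05010086] above [0.06768386 0.06805301 0.0700934  0.07015274 0.07027244 0.07061555
 0.07075299]
```

The nominal tip height is ruled out: there is no contact with the nominal tip at 47.8 mm. Both cameras put the real tip at about 71 mm and the crest at about 51 mm, a gap of about 19–20 mm. I descend on the measured gap and stop well short.

```bash
python3 -m pendant '[[0,0,0.05,0,0,0,-1],[0,0,0.1,0,0,0,-1],[0,0,0.15,0,0,0,-1],[0,0,0.2,0,0,0,-1],[0,0,0.24,0,0,0,-1],[0,0,0.26,0,0,0,-1],[0,0,0.26,0,0,0,-1],[0,0,0.26,0,0,0,-1],[0,0,0.26,0,0,0,-1],[0,0,0.26,0,0,0,-1]]'
python3 - <<'E'
from h import *
feel(1)
for n,(u0,u1,v0,v1) in {'wrist':(306,336,205,250),'side':(284,302,200,235)}.items():
    c=manip.get_calibration(n); im,d=manip.camera(n); m=np.zeros(d.shape,bool); m[v0:v1,u0:u1]=1
    P,u,v=cloud(n,m,d,c); k=(abs(P[:,0]-.554)<.016)&(abs(P[:,1]-.118)<.016)
    z=np.sort(P[k,2]); z=z[z<.08]; g=np.diff(z); i=np.argmax(g); print(n,len(z),"below gap",z[max(0,i-3):i+1],"above",z[i+1:i+6])
E
```

```text
clock: 27.8
position: [0.5539, 0.1182, 0.0488]
ee_rot: [1.0, 0.029, 0.0, 0.0]
ft_force: [-0.7, 0.5, 0.5]
grip_width: -0.003
grasp_force: 0.0
F [-0.43  0.08  0.16] z [ 0.5 -0.2] x [-0.7 -0.2] pos [0.5539 0.1182 0.0488] [0.5539 0.1182 0.0488] t 27.85
wrist 991 below gap [0.01741395 0.01743967 0.0176743  0.01925081] above [0.02966582 0.02994828 0.03007416 0.03041292 0.03065451]
side 148 below gap [0.04883351 0.04923495 0.04949234 0.0503131 ] above [0.05425151 0.05566528 0.05570699 0.05614974 0.0588133 ]
```

```bash
python3 -m pendant '[[0,0,0.02,0,0,0,-1],[0,0,0.03,0,0,0,-1],[0,0,0.04,0,0,0,-1],[0,0,0.05,0,0,0,-1],[0,0,0.05,0,0,0,-1],[0,0,0.05,0,0,0,-1],[0,0,0.05,0,0,0,-1],[0,0,0.05,0,0,0,-1],[0,0,0.05,0,0,0,-1],[0,0,0.05,0,0,0,-1]]'
python3 - <<'E'
from h import *
feel(1)
n='wrist';c=manip.get_calibration(n); im,d=manip.camera(n)
for v in range(214,250,3): print(v,[ (np.round(world('wrist',u,v,d[v,u],c),4)*1000).round(1).tolist() for u in (312,330)])
E
```

```text
clock: 29.2
position: [0.5539, 0.1182, 0.0463]
ee_rot: [1.0, 0.029, 0.0, 0.0]
ft_force: [0.3, 0.4, -0.5]
grip_width: -0.002
grasp_force: 0.0
F [ 0.02 -0.09 -0.5 ] z [-0.5 -0.5] x [ 0.3 -0.3] pos [0.5539 0.1182 0.0463] [0.5539 0.1182 0.0463] t 29.25
214 [[571.6, 123.6, 43.0], [571.8, 114.2, 41.9]]
217 [[570.3, 123.5, 43.9], [570.8, 114.2, 43.8]]
220 [[569.1, 123.5, 45.1], [569.6, 114.2, 45.2]]
223 [[567.8, 123.4, 46.1], [568.5, 114.1, 46.6]]
226 [[566.7, 123.3, 47.6], [567.2, 114.1, 47.6]]
229 [[565.3, 123.2, 48.4], [565.9, 114.0, 48.5]]
232 [[563.8, 123.1, 48.6], [564.3, 113.9, 48.7]]
235 [[562.9, 123.0, 50.5], [563.5, 113.9, 50.8]]
238 [[565.0, 122.9, 59.8], [565.5, 114.3, 59.8]]
241 [[565.4, 122.8, 64.4], [565.8, 114.5, 64.3]]
244 [[565.0, 122.7, 66.9], [565.5, 114.5, 67.1]]
247 [[565.6, 122.6, 71.6], [566.0, 114.7, 71.5]]
```

```bash
python3 -m pendant '[[0,0,0.01,0,0,0,-1],[0,0,0.02,0,0,0,-1],[0,0,0.03,0,0,0,-1],[0,0,0.03,0,0,0,-1],[0,0,0.03,0,0,0,-1],[0,0,0.03,0,0,0,-1],[0,0,0.03,0,0,0,-1],[0,0,0.03,0,0,0,-1],[0,0,0.03,0,0,0,-1],[0,0,0.03,0,0,0,-1]]' | grep -E "position|force"
```

```text
position: [0.5539, 0.1182, 0.0448]
ft_force: [-0.4, 0.3, -1.3]
grasp_force: 0.0
```

```bash
python3 -c "
from h import *
feel(1)"; python3 -m pendant '[[0,0,0.01,0,0,0,-1],[0,0,0.02,0,0,0,-1],[0,0,0.02,0,0,0,-1],[0,0,0.02,0,0,0,-1],[0,0,0.02,0,0,0,-1],[0,0,0.02,0,0,0,-1],[0,0,0.02,0,0,0,-1],[0,0,0.02,0,0,0,-1],[0,0,0.02,0,0,0,-1],[0,0,0.02,0,0,0,-1]]' | grep -E "position|force"; python3 -c "
from h import *
feel(1)"
```

```text
F [-0.27  0.02 -0.55] z [-1.3  0.2] x [-0.4 -0.1] pos [0.5539 0.1182 0.0448] [0.5539 0.1182 0.0448] t 30.6
position: [0.5539, 0.1182, 0.0438]
ft_force: [-0.3, -0.5, -0.5]
grasp_force: 0.0
F [-0.08 -0.31  0.05] z [-0.5  0.6] x [-0.3  0.2] pos [0.5539 0.1182 0.0438] [0.5539 0.1182 0.0438] t 31.9
```

```bash
python3 -m pendant '[[0,0,0.01,0,0,0,-1],[0,0,0.02,0,0,0,-1],[0,0,0.024,0,0,0,-1],[0,0,0.024,0,0,0,-1],[0,0,0.024,0,0,0,-1],[0,0,0.024,0,0,0,-1],[0,0,0.024,0,0,0,-1],[0,0,0.024,0,0,0,-1],[0,0,0.024,0,0,0,-1],[0,0,0.024,0,0,0,-1]]' | grep -E "position|force"; python3 -c "
from h import *
feel(1)"
```

```text
position: [0.554, 0.1182, 0.0427]
ft_force: [-1.3, -0.8, 5.5]
grasp_force: 2.6
F [-1.2  -0.52  5.4 ] z [5.5 5.3] x [-1.3 -1.1] pos [0.554  0.1182 0.0427] [0.554  0.1183 0.0427] t 33.2
```

Contact: 5.4 N at TCP z 0.0427. First half stroke towards the V, pressing about 7 N.

```bash
python3 -m pendant '[[0,0,0.004,0,0,0,-1],[-0.025,0,0.004,0,0,0,-1],[-0.05,0,0.004,0,0,0,-1],[-0.075,0,0.004,0,0,0,-1],[-0.1,0,0.004,0,0,0,-1],[-0.12,0,0.004,0,0,0,-1],[-0.14,0,0.004,0,0,0,-1],[-0.16,0,0.004,0,0,0,-1],[-0.175,0,0.004,0,0,0,-1],[-0.19,0,0.004,0,0,0,-1]]' | grep -E "position|force"; python3 - <<'E'
from h import *
feel(1)
c=manip.get_calibration("side"); im,d=manip.camera("side"); fixture("side",c,d,im)
E
```

```text
position: [0.5443, 0.1177, 0.0424]
ft_force: [1.7, 0.5, 4.6]
grasp_force: 2.1
F [1.76 0.41 4.6 ] z [4.6 4.6] x [1.7 1.8] pos [0.5443 0.1177 0.0424] [0.5442 0.1177 0.0424] t 34.5
side rect ((0.48998650908470154, 0.11756464838981628), (0.22026270627975464, 0.10359274595975876), 3.16176176071167) plate z 0.013775716110031144
 housing rect ((0.5090540647506714, 0.11755190789699554), (0.17124545574188232, 0.061269793659448624), 5.161744117736816) z 0.04563969216644692
  jaw 84 med [0.4685 0.119  0.0307] ((0.47040629386901855, 0.11667517572641373), (0.019896727055311203, 0.03452473133802414), 7.546250820159912)
  disc 17 med [0.463  0.1309 0.0208] ((0.4626212418079376, 0.12512193620204926), (0.025988789275288582, 0.012244442477822304), 61.41334533691406)
   nest 0.57 [334.9 251. ] [0.4346 0.1147 0.015 ]
   wheel_crest 0.93 [297.2 219.9] [0.5511 0.1022 0.052 ]
   fixture 0.91 [310.7 245.7] [0.5026 0.1156 0.    ]
   jaw 0.66 [325.2 248. ] [0.4597 0.118  0.015 ]
```

The jaw advanced about 1.8 mm, as expected for 9.7 mm of rim, so there was no slip. Now I lift, return and make full strokes.

```bash
python3 -m pendant '[[0,0,-0.08,0,0,0,-1],[0.1,0,-0.08,0,0,0,-1],[0.25,0,-0.08,0,0,0,-1],[0.37,0,-0.08,0,0,0,-1],[0.37,0,-0.08,0,0,0,-1],[0.37,0,-0.04,0,0,0,-1],[0.37,0,-0.015,0,0,0,-1],[0.37,0,-0.004,0,0,0,-1],[0.37,0,0,0,0,0,-1],[0.37,0,0,0,0,0,-1]]' | grep -E "position|force"; python3 -c "
from h import *
feel(1)"
```

```text
position: [0.5628, 0.1188, 0.0427]
ft_force: [-2.1, -0.6, 5.3]
grasp_force: 2.6
F [-2.16 -0.61  5.24] z [5.3 5.2] x [-2.1 -2.2] pos [0.5628 0.1188 0.0427] [0.5628 0.1187 0.0427] t 36.05
```

```bash
python3 -m pendant '[[-0.03,0,0.003,0,0,0,-1],[-0.07,0,0.003,0,0,0,-1],[-0.11,0,0.003,0,0,0,-1],[-0.15,0,0.003,0,0,0,-1],[-0.19,0,0.003,0,0,0,-1],[-0.23,0,0.003,0,0,0,-1],[-0.27,0,0.003,0,0,0,-1],[-0.31,0,0.003,0,0,0,-1],[-0.35,0,0.003,0,0,0,-1],[-0.37,0,0.003,0,0,0,-1]]' | grep -E "position|force"; python3 - <<'E'
from h import *
feel(1)
c=manip.get_calibration("side"); im,d=manip.camera("side"); fixture("side",c,d,im)
E
```

```text
position: [0.5444, 0.1177, 0.0424]
ft_force: [2.1, -0.1, 5.0]
grasp_force: 2.1
F [1.89 0.47 5.08] z [5.  5.2] x [2.1 1.7] pos [0.5444 0.1177 0.0424] [0.5443 0.1177 0.0423] t 37.35
side rect ((0.4898148775100708, 0.1172826811671257), (0.220838263630867, 0.10271856933832169), 3.0646414756774902) plate z 0.013740505971554406
 housing rect ((0.5094025135040283, 0.11765078455209732), (0.17212045192718506, 0.06364523619413376), 3.2970755100250244) z 0.045453775336582014
  jaw 74 med [0.4664 0.1216 0.0309] ((0.4652741551399231, 0.11680608987808228), (0.019234800711274147, 0.034834038466215134), 1.9075840711593628)
  disc 15 med [0.4598 0.1325 0.0219] ((0.46148982644081116, 0.1289621889591217), (0.01986502669751644, 0.010333742015063763), 39.91329574584961)
   nest 0.71 [334.8 252.3] [0.4326 0.1187 0.015 ]
   wheel_crest 0.6 [295.1 222. ] [0.5507 0.112  0.052 ]
   fixture 0.69 [313.4 246.5] [0.4953 0.1145 0.    ]
   jaw 0.69 [324.7 250.7] [0.4558 0.1268 0.015 ]
```

```bash
python3 -m pendant '[[0,0,-0.08,0,0,0,-1],[0.1,0,-0.08,0,0,0,-1],[0.25,0,-0.08,0,0,0,-1],[0.37,0,-0.08,0,0,0,-1],[0.37,0,-0.08,0,0,0,-1],[0.37,0,-0.04,0,0,0,-1],[0.37,0,-0.015,0,0,0,-1],[0.37,0,-0.004,0,0,0,-1],[0.37,0,0,0,0,0,-1],[0.37,0,0,0,0,0,-1]]' | grep -E "position|force"; python3 -c "
from h import *
feel(1)"
```

```text
position: [0.5628, 0.1188, 0.0426]
ft_force: [-2.5, -0.7, 5.6]
grasp_force: 2.8
F [-2.74 -0.37  5.43] z [5.6 5.2] x [-2.5 -3. ] pos [0.5628 0.1188 0.0426] [0.5628 0.1188 0.0426] t 38.9
```

```bash
python3 -m pendant '[[-0.03,0,0.002,0,0,0,-1],[-0.07,0,0.002,0,0,0,-1],[-0.11,0,0.002,0,0,0,-1],[-0.15,0,0.002,0,0,0,-1],[-0.19,0,0.002,0,0,0,-1],[-0.23,0,0.002,0,0,0,-1],[-0.27,0,0.002,0,0,0,-1],[-0.31,0,0.002,0,0,0,-1],[-0.35,0,0.002,0,0,0,-1],[-0.37,0,0.002,0,0,0,-1]]' | grep -E "position|force"; python3 - <<'E'
from h import *
feel(1)
c=manip.get_calibration("side"); im,d=manip.camera("side"); fixture("side",c,d,im)
E
```

```text
position: [0.5445, 0.1177, 0.0424]
ft_force: [2.5, -0.2, 4.6]
grasp_force: 2.2
F [2.11 0.01 4.52] z [4.6 4.5] x [2.5 1.7] pos [0.5445 0.1177 0.0424] [0.5444 0.1177 0.0423] t 40.2
side rect ((0.48989638686180115, 0.11777827143669128), (0.22112439572811127, 0.10311020910739899), 2.9214606285095215) plate z 0.013691720267589358
 housing rect ((0.508142352104187, 0.11774075031280518), (0.1739073097705841, 0.06283266097307205), 3.075688600540161) z 0.045446543313725885
  jaw 72 med [0.4632 0.1216 0.0307] ((0.4626108407974243, 0.11578567326068878), (0.01749158464372158, 0.035666074603796005), 5.931961536407471)
  disc 15 med [0.458  0.1312 0.0219] ((0.45707911252975464, 0.13016341626644135), (0.021434392780065536, 0.0070440503768622875), 35.32811737060547)
   nest 0.72 [332.4 250.3] [0.4409 0.1157 0.015 ]
   wheel_crest 0.58 [295.1 217.2] [0.5617 0.096  0.052 ]
   fixture 0.71 [312.6 244.6] [0.5008 0.1096 0.    ]
   jaw 0.61 [329.3 249.4] [0.4488 0.117  0.015 ]
```

```bash
python3 -m pendant '[[0,0,-0.08,0,0,0,-1],[0.1,0,-0.08,0,0,0,-1],[0.25,0,-0.08,0,0,0,-1],[0.37,0,-0.08,0,0,0,-1],[0.37,0,-0.08,0,0,0,-1],[0.37,0,-0.04,0,0,0,-1],[0.37,0,-0.015,0,0,0,-1],[0.37,0,-0.004,0,0,0,-1],[0.37,0,0,0,0,0,-1],[0.37,0,0,0,0,0,-1]]' | grep -E "position|force"; python3 - <<'E'
from h import *
feel(1)
c=manip.get_calibration("top"); im,d=manip.camera("top"); sleeves("top",c,d); fixture("top",c,d,im)
for r in manip.trace("sleeve","top"):
    P,u,v=cloud("top",r["pixels"],d,c); T=P[(P[:,2]>.062)&(P[:,2]<.085)]
    if len(T)>20: print(r["p"],r["box"],cv2.minEnclosingCircle(T[:,:2].astype(np.float32)),np.median(T,0))
E
```

```text
position: [0.5628, 0.1188, 0.0426]
ft_force: [-3.6, -0.9, 6.5]
grasp_force: 2.9
F [-3.04 -1.21  6.3 ] z [6.5 6.1] x [-3.6 -2.5] pos [0.5628 0.1188 0.0426] [0.5628 0.1188 0.0426] t 41.75
0.72 [406. 261. 427. 282.] circle 0.3529 -0.2162 r 0.016 zmax 0.0609 med [ 0.354  -0.2162  0.0555]
0.72 [458. 258. 474. 274.] circle 0.3683 -0.3435 r 0.0168 zmax 0.0615 med [ 0.3691 -0.3427  0.0552]
0.53 [438. 233. 460. 254.] circle 0.421 -0.2972 r 0.0167 zmax 0.0614 med [ 0.4221 -0.2967  0.0557]
top rect ((0.38929933309555054, 0.1524002104997635), (0.02152884192764759, 0.009764044545590878), 1.2161809206008911) plate z 0.01537858907558265
 housing rect ((0.0, 0.0), (0.0, 0.0), 0.0) z nan
  return _methods._mean(a, axis=axis, dtype=dtype,
  ret = ret.dtype.type(ret / rcount)
```

```bash
python3 -m pendant '[[-0.01,0,0.002,0,0,0,-1],[-0.02,0,0.002,0,0,0,-1],[-0.03,0,0.002,0,0,0,-1],[-0.04,0,0.002,0,0,0,-1],[-0.05,0,0.002,0,0,0,-1],[-0.06,0,0.002,0,0,0,-1],[-0.07,0,0.002,0,0,0,-1],[-0.08,0,0.002,0,0,0,-1],[-0.08,0,0.002,0,0,0,-1],[-0.08,0,0.002,0,0,0,-1]]' | grep -E "position|force"; python3 -c "
from h import *
feel(1)"
```

```text
position: [0.5596, 0.1186, 0.0426]
ft_force: [1.9, -0.4, 7.2]
grasp_force: 3.0
F [2.15 0.26 6.92] z [7.2 6.6] x [1.9 2.4] pos [0.5596 0.1186 0.0426] [0.5596 0.1186 0.0426] t 43.4
```

```bash
python3 -m pendant '[[-0.005,0,0,0,0,0,-1],[-0.01,0,0,0,0,0,-1],[-0.015,0,0,0,0,0,-1],[-0.02,0,0,0,0,0,-1],[-0.025,0,0,0,0,0,-1],[-0.03,0,0,0,0,0,-1],[-0.035,0,0,0,0,0,-1],[-0.04,0,0,0,0,0,-1],[-0.04,0,0,0,0,0,-1],[-0.04,0,0,0,0,0,-1]]' | grep -E "position|force"; python3 -c "
from h import *
feel(1)"
```

```text
position: [0.5577, 0.1185, 0.0426]
ft_force: [2.5, -0.1, 6.1]
grasp_force: 2.9
F [ 2.96 -0.28  5.49] z [6.1 4.9] x [2.5 3.4] pos [0.5577 0.1185 0.0426] [0.5577 0.1185 0.0426] t 44.7
```

```bash
python3 -m pendant '[[-0.005,0,0.002,0,0,0,-1],[-0.01,0,0.002,0,0,0,-1],[-0.015,0,0.002,0,0,0,-1],[-0.02,0,0.002,0,0,0,-1],[-0.025,0,0.002,0,0,0,-1],[-0.03,0,0.002,0,0,0,-1],[-0.035,0,0.002,0,0,0,-1],[-0.04,0,0.002,0,0,0,-1],[-0.04,0,0.002,0,0,0,-1],[-0.04,0,0.002,0,0,0,-1]]' | grep -E "position|force"; python3 -c "
from h import *
feel(1)"
```

```text
position: [0.5558, 0.1184, 0.0426]
ft_force: [4.0, 0.0, 6.4]
grasp_force: 3.0
F [ 3.48 -0.28  6.52] z [6.4 6.7] x [4. 3.] pos [0.5558 0.1184 0.0426] [0.5559 0.1184 0.0426] t 46.0
```

```bash
python3 -m pendant '[[-0.005,0,0,0,0,0,-1],[-0.01,0,0,0,0,0,-1],[-0.015,0,0,0,0,0,-1],[-0.02,0,0,0,0,0,-1],[-0.025,0,0,0,0,0,-1],[-0.03,0,0,0,0,0,-1],[-0.035,0,0,0,0,0,-1],[-0.04,0,0,0,0,0,-1],[-0.04,0,0,0,0,0,-1],[-0.04,0,0,0,0,0,-1]]' | grep -E "position|force"; python3 -c "
from h import *
feel(1)"
```

```text
position: [0.554, 0.1183, 0.0426]
ft_force: [4.1, 0.0, 6.0]
grasp_force: 2.8
F [ 3.85 -0.24  6.41] z [6.  6.8] x [4.1 3.6] pos [0.554  0.1183 0.0426] [0.554  0.1183 0.0426] t 47.3
```

```bash
python3 -m pendant '[[0,0,0.004,0,0,0,-1],[-0.004,0,0.008,0,0,0,-1],[-0.008,0,0.008,0,0,0,-1],[-0.012,0,0.008,0,0,0,-1],[-0.016,0,0.008,0,0,0,-1],[-0.02,0,0.008,0,0,0,-1],[-0.024,0,0.008,0,0,0,-1],[-0.028,0,0.008,0,0,0,-1],[-0.03,0,0.008,0,0,0,-1],[-0.03,0,0.008,0,0,0,-1]]' | grep -E "position|force"; python3 -c "
from h import *
feel(3)
n='side';c=manip.get_calibration(n); im,d=manip.camera(n); fixture(n,c,d,im); save(im,'s3.png',(280,205,365,275),8)"
```

```text
position: [0.5528, 0.1182, 0.0425]
ft_force: [4.6, -0.8, 7.0]
grasp_force: 3.4
F [ 4.04 -0.4   7.08] z [7.  7.6 6.7 7. ] x [4.6 4.2 3.8 3.6] pos [0.5528 0.1182 0.0425] [0.5528 0.1182 0.0425] t 48.7
side rect ((0.49006006121635437, 0.11685357242822647), (0.22095204889774323, 0.1037134975194931), 2.8906819820404053) plate z 0.013780098620428616
 housing rect ((0.5071024298667908, 0.11694498360157013), (0.17514559626579285, 0.0635049119591713), 3.8014068603515625) z 0.045491398601786304
  jaw 76 med [0.4606 0.1209 0.0314] ((0.4604173004627228, 0.11719108372926712), (0.018496762961149216, 0.03373430296778679), 7.0420308113098145)
  disc 16 med [0.4547 0.1312 0.0209] ((0.45576611161231995, 0.12742862105369568), (0.020269576460123062, 0.008937105536460876), 50.95481491088867)
   nest 0.57 [337.  252.7] [0.4275 0.1171 0.015 ]
```

```bash
python3 -m pendant '[[0,0,0.006,0,0,0,-1],[0,0,0.006,0,0,0,-1],[-0.004,0,0.006,0,0,0,-1],[-0.008,0,0.006,0,0,0,-1],[-0.012,0,0.006,0,0,0,-1],[-0.016,0,0.006,0,0,0,-1],[-0.02,0,0.006,0,0,0,-1],[-0.024,0,0.006,0,0,0,-1],[-0.024,0,0.006,0,0,0,-1],[-0.024,0,0.006,0,0,0,-1]]' | grep -E "position|force"; python3 -c "
from h import *
feel(3)"
```

```text
position: [0.5518, 0.1182, 0.0424]
ft_force: [4.6, -0.1, 7.3]
grasp_force: 3.8
F [ 4.54 -0.38  7.33] z [7.3 7.7 7.4 7. ] x [4.6 5.  3.9 4.6] pos [0.5518 0.1182 0.0424] [0.5518 0.1182 0.0424] t 50.35
```

```bash
python3 -m pendant '[[0,0,0.006,0,0,0,-1],[0,0,0.012,0,0,0,-1],[-0.004,0,0.012,0,0,0,-1],[-0.008,0,0.012,0,0,0,-1],[-0.012,0,0.012,0,0,0,-1],[-0.016,0,0.012,0,0,0,-1],[-0.02,0,0.012,0,0,0,-1],[-0.024,0,0.012,0,0,0,-1],[-0.024,0,0.012,0,0,0,-1],[-0.024,0,0.012,0,0,0,-1]]' | grep -E "position|force"; python3 -c "
from h import *
feel(3)"
```

```text
position: [0.551, 0.1182, 0.0421]
ft_force: [5.2, -0.1, 8.8]
grasp_force: 4.8
F [ 5.27 -0.5   9.45] z [8.8 9.7 9.6 9.6] x [5.2 4.7 5.6 5.6] pos [0.551  0.1182 0.0421] [0.551  0.1182 0.0421] t 51.75
```

Drag has climbed from 2.1 N free to about 5.3 N and the tip is stalling, which is a good clamp. I stop here, lift straight off, and check.

```bash
python3 -m pendant '[[0,0,-0.1,0,0,0,-1],[0,0,-0.4,0,0,0,-1],[0,0,-0.9,0,0,0,-1],[0,0,-1.5,0,0,0,-1],[-0.5,0,-2.1,0,0,0,-1],[-1.2,0,-2.4,0,0,0,-1],[-1.9,0,-2.4,0,0,0,-1],[-2.2,0,-2.4,0,0,0,-1],[-2.2,0,-2.4,0,0,0,-1],[-2.2,0,-2.4,0,0,0,-1]]' | grep -E "position|force"; python3 - <<'E'
from h import *
feel(1)
c=manip.get_calibration("wrist"); im,d=manip.camera("wrist"); save(im,"w6.png",(220,60,420,260),2.6); fixture("wrist",c,d,im)
for n in ("wrist","side"):
    c=manip.get_calibration(n); im,d=manip.camera(n)
    for r in manip.trace("sleeve",n):
        P,u,v=cloud(n,r["pixels"],d,c); T=P[(P[:,2]>.062)&(P[:,2]<.085)]
        if len(T)>20: print(n,r["p"],r["box"],cv2.minEnclosingCircle(T[:,:2].astype(np.float32)),np.percentile(P[:,2],97))
E
```

```text
position: [0.4397, 0.1116, 0.1609]
ft_force: [0.1, 0.8, -0.4]
grasp_force: 0.0
F [ 0.22  0.46 -0.31] z [-0.4 -0.2] x [0.1 0.3] pos [0.4397 0.1116 0.1609] [0.4397 0.1117 0.1608] t 53.05
wrist rect ((0.491415798664093, 0.11585192382335663), (0.21817106008529663, 0.1006941944360733), 3.107379674911499) plate z 0.01574756041768649
 housing rect ((0.5178275108337402, 0.11665947735309601), (0.15579622983932495, 0.060778964310884476), 3.5609121322631836) z 0.047638615787487626
  jaw 788 med [0.4621 0.114  0.0336] ((0.4607628285884857, 0.11380511522293091), (0.021228203549981117, 0.033627744764089584), 3.0616209506988525)
   nest 0.84 [316.8 190.8] [0.436 0.115 0.015]
   wheel_crest 0.62 [320.4  62.2] [0.5541 0.1183 0.052 ]
   fixture 0.84 [316.  127.5] [0.4972 0.1194 0.    ]
   jaw 0.76 [317.9 173.9] [0.4529 0.1149 0.015 ]
wrist 0.93 [298.0, 178.4, 341.9, 227.8] ((0.4360920786857605, 0.11227230727672577), 0.01660456508398056) 0.07639494029592203
side 0.73 [329.7, 228.1, 343.5, 256.3] ((0.4347585141658783, 0.11451803147792816), 0.0163210928440094) 0.07441816241657195
```

View pics/w6.png

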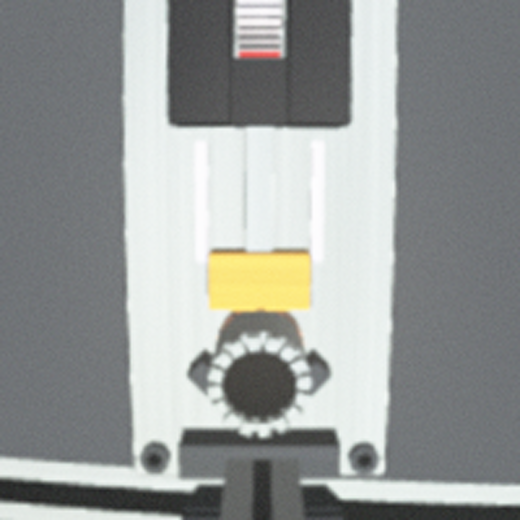

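The wrist view shows the sleeve (crop 260,383) seated in the V, measured at (0.436, 0.112) and upright. The jaw's front edge (260,308) bears on it, and the arm is clear. Handing in.

```bash
python3 -c "
from workcell import manip
print(manip.hand_in())"
```

```text
the job is handed in; nothing more can be done
None
```

The sleeve stands teeth up and seated in the V, clamped by the jaw at about 5.3 N of wheel drag (inside the 5–6 N good-clamp range), and the job is handed in at about 53 s; I had no direct reading of the jaw's force on the sleeve, and the hand-in returned no verdict.

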